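# Clear the vegetable slicer's feed tube and jog its start switch

### The job

A carrot stub is wedged in the wide feed tube of the vegetable slicer, whose blade disc has been taken off. While the slicer is still switched off, push the stub down through the tube with the white pusher so that it drops into the pan below, and leave the pusher parked in the tube with its flange on the rim. Then jog the motor: pull the start knob on the front of the motor housing out until it clicks, and push it fully home again, without disturbing the other things on the counter.

Things in the scene. Friction and masses are not known exactly. Their poses are not given: they have to be found in the camera images.
- machine: Vegetable slicer, fixed. Origin on the counter; x to its back, y to its left as the robot sees it, z up. Mm: steel motor housing x -100..110, y 0..170, 192 high (cap overhangs 5); beside it the cast head, an open-bottomed cover x -100..100, y -195..-5, z 62..117, with a wide feed tube (tube_mouth) and, behind it, a low cap and an unused 28 mm tube to z 158.
- tube_mouth (a point): Centre of the wide upright feed tube's mouth, level with its rim, 175 mm above the counter, at (-45, -100, 175) mm in the machine's frame. Bore 46 mm, flared to 54 at the rim (66 outside), 67 mm long, open below (z 108) over the pan. A lightly sprung rib down the bore's back (+x) side stands 4 mm proud. z up.
- stub_center (a point): Centre of the carrot stub, an orange cylinder 43 mm across and 45 mm long, 60 g, wedged upright in the wide feed tube with its top 10 to 20 mm below the rim. It takes about 5 to 12 N to push down and drops out once its top is near the tube's lower end.
- pusher_grip (a point): White plastic pusher, upright on the counter, left or right in front of the machine (a dark bottle is at the other place); 142 mm high, 200 g. From the foot up: shaft 33 mm across, 72 long; flange 64 across, 6 thick; grip 26 across, from 78 to 130; button 32 across. This point: on the axis, 106 mm above the foot, mid-grip; parked, 34 mm above the tube's rim. z up along it.
- knob_face (a point): Centre of the front face of the black start knob (moves with it): mushroom head 40 mm across, 16 thick, on a 12 mm rod on the housing's front. Axes as the machine's; it pulls along -x. Pushed in it is at (-159, 85, 150) mm in the machine's frame and 31 mm of bare rod lies behind the head, for fingers to straddle. The housing's top is 42 mm above the rod.
- start_knob (a joint): Travel of the start knob: 0 pushed in (off), 0.014 m pulled out (on). A spring toggle holds it at either end: it takes about 6 N to leave an end, less towards the middle, and past the middle (0.007) it snaps over to the other end.
- pan: Steel pan 265 x 162 mm, 42 mm high, walls 3 mm, standing on the counter under the slicer's head; it can slide. Origin: centre of its underside; x along its length, away from the machine's front.
- soy_bottle: Dark bottle 68 mm in diameter, 200 mm high, standing on the other of the two front places; not to be disturbed. Origin: centre of its underside.
- disc: Slicer's blade disc, 176 mm in diameter, 8 mm thick with a hub to 30 mm, lying at the left of the machine; not to be disturbed. Origin: centre of its underside.
- tub: Clear tub with a blue lid, 114 mm in diameter, 89 mm high, at the right of the machine; not to be disturbed. Origin: centre of its underside.
- dishes: Stack of square white dishes, 98 mm wide, 39 mm high, in front at the left; not to be disturbed. Origin: centre of its underside.
- bowl: Blue bowl 96 mm in diameter, 50 mm high, in front of the machine, near the robot; not to be disturbed. Origin: centre of its underside.
- oil_bottle: Pale bottle 64 mm in diameter, 220 mm high, far left; not to be disturbed. Origin: centre of its underside.
- cup: Steel mug 72 mm in diameter, 75 mm high, far right; not to be disturbed. Origin: centre of its underside.
Things that resemble listed ones, but are neither listed nor needed, are in the scene too. What is shaped like the part that bears pusher_grip but pink or red is not meant.

How it is judged:
On the way, in this order (a step that is already met when the one before it is completed fails the run):
1. the carrot stub has been pushed out of the tube and lies in the pan (z of stub_center in the frame of pan below 0.045 m and x of stub_center in the frame of pan between -0.132 and 0.132 m and y of stub_center in the frame of pan between -0.081 and 0.081 m), for 0.2 s.
2. with the pusher parked in the tube, the start knob is pulled out to its detent (beyond 11 of 14 mm) (value of joint start_knob above 0.011 m and horizontal distance between pusher_grip and tube_mouth below 0.015 m and z of pusher_grip in the frame of tube_mouth below 0.04 m), for 0.2 s.
3. the start knob is pushed back in (less than 2 mm out) (value of joint start_knob below 0.002 m), for 0.2 s.
At the end, for the whole second after the job is handed in: The carrot stub lies in the pan under the slicer; the pusher is parked upright in the wide feed tube with its flange on the rim (within 6 mm of touching, within 15 mm sideways, tilt under 0.12 rad); the start knob, having been pulled out beyond 11 mm, is pushed in to less than 2 mm (all of step 1 and value of joint start_knob below 0.002 m and horizontal distance between pusher_grip and tube_mouth below 0.015 m and z of pusher_grip in the frame of tube_mouth below 0.04 m and angle between pusher_grip's own z axis and vertical below 0.12 rad).
It fails at once if the start knob is pulled out (beyond 5 mm) while the stub is still in the tube (value of joint start_knob above 0.005 m and z of stub_center in the frame of machine above 0.1 m).
It fails at once if the stub is pushed with the fingers instead of the pusher (contact force between the fingers and stub above 0.5 N).
It fails at once if one of the other things on the counter is moved by more than 30 mm (distance of any of soy_bottle, disc, tub, dishes, bowl, oil_bottle, cup from where it was at the start of the episode above 0.03 m).
It fails at once if the pan is shoved away by more than 40 mm (distance of pan from where it was at the start of the episode above 0.04 m).
It also fails if it takes over 64 s, if anything falls off the work surface, if the arm or the gripper's body presses on something with over 40 N, if the wrist force passes 120 N, or if a joint passes its speed limit or range.

### The arm

A 6-joint arm with a two-finger parallel gripper is mounted at the origin on the work surface. World frame = base frame: x ahead of the robot, y to its left, z up, the work surface at z = 0. Lengths are in m, angles in rad, forces in N, time in s.
With the tool pointing down it reaches from about 0.3 to 0.775 m from the base axis. Payload 14.6 kg.
Tool frame: the origin (TCP) lies between the finger pads; the fingertips stand 22 mm ahead of it and the grasp point (between the pads) lies 3 mm ahead of it (ctrl.tip_reach is the distance from the TCP to the fingertips, in m); z points along the fingers, y is the direction in which the jaws open and shut (so a half turn about z gives the same grasp; the last joint's range is limited). The gripper opens to 94 mm and grips with 3 to 60 N. Pads are 16 mm wide; open, the fingers measure 119 mm over their backs; the gripper's body (75 mm by 177 mm) begins 78 mm behind the grasp point.
Start: joints at [-1.245, 0.3, 1.521, -0, 1.321, -0.067], TCP at [0.211, -0.508, 0.227] pointing down, gripper open.
Joint ranges: [-3.03, 3.03], [-0.79, 2.21], [0.23, 2.52], [-1.04, 4.18], [0, 3.07], [-2.55, 2.55]. Speed limits (rad/s): [2.22, 2.22, 2.57, 3.14, 3.14, 3.14].

### API

Orientations are given as [roll, pitch, yaw] about the fixed x, y, z axes, in that order (R = Rz(yaw) Ry(pitch) Rx(roll)).
In Python, from station import ctrl gives the robot as it stands. The module is installed in compiled form; this text tells all that it offers.
- The arm moves only by the shell command python3 -m creep 'ROWS' [OPENING] [FORCE]. ROWS is a JSON object of lists of equal length, an entry for each row: "xyz": the shift along the tool's x, y, z in mm, a list of three; "spin": the turn about the tool's z in rad. In form: {"xyz": [[tx, ty, tz], ...], "spin": [spin, ...]}. A call has 1 to 5 rows; each row shifts and turns the commanded pose from where the row before left it, along the tool's axes as they then stand; what a row does not reach is not made up. A row lasts 1/8 s, in which the tool goes at most 62.5 mm and 10.7 degrees, less where a joint would pass 70% of its speed; a pose out of reach is approached as far as the arm can. A call with a gripper value outside its range is refused whole. OPENING is the finger opening in mm, from 0 to 94, set as the call begins (- or left out, the last holds). The fingers move at their own pace and stop on an object; FORCE is the grip in N (left out, the last holds). Time passes only in rows, so rows that do not move let the fingers close. It gives the time, the measured TCP pose, the force and the opening at its end, in the units of the state.
- ctrl.get_obs(): the state, without advancing time (a new reading comes with each control period).
- ctrl.camera(name): name is "side" or "top"; returns the picture (420x560x3 uint8, red, green, blue); there is no depth.
- ctrl.camera_model(name): a dict with "fx", "fy", "cx", "cy" (pixels), "k1" (the pictures are not rectified: a ray, as slopes to the right and down, at radius r is drawn at 1 + k1 r^2 times it, then the intrinsics apply), "R" (3x3) and "t" (3): a world point X has camera coordinates R X + t. Camera axes: x right, y down, z forward; pixel columns grow to the right and rows downward; lengths in m; the calibration is good to about 2 mm. A picture is of the moment at which its call begins. camera_model takes no time and is no camera call.
- ctrl.hand_in(): hands the job in, once; it reports no verdict.
The state is a dict: "time_s": time; "qpos": joint angles; "joint_vel": joint speeds; "tau": joint torques, N m; "ee_pos": TCP position; "eef_rot": TCP orientation; "force": force on the tool from outside, world axes, zero at the start; "moment": the same for the moment, N m; "grip_width": finger opening in m.
Only numpy, scipy, OpenCV 4.12 (cv2) and the standard library are available. Lean on these libraries where they do the work, as an engineer would, in place of code of your own. Each camera call takes 0.05 s, during which the arm holds its last target.

## Working session

There is one attempt and no reset: what is moved stays moved. The work goes in short steps, Python scripts to look and compute and a shell command to move; the robot and the scene stay as the last step left them, time stands still between calls to the robot, and variables do not carry over. Pictures are saved under pics/ and viewed, and the job is handed in when it is done.

```bash
ls; mkdir -p pics; python3 - <<'E'
from station import ctrl
import cv2,numpy as np
for n in("side","top"):
    cv2.imwrite(f"pics/{n}0.png",ctrl.camera(n)[:,:,::-1])
    m=ctrl.camera_model(n);print(n,{k:np.round(v,4).tolist() for k,v in m.items()}, (-np.array(m["R"]).T@m["t"]).round(3))
o=ctrl.get_obs();print(o,ctrl.tip_reach)
E
```

```text
pics
side {'fx': 399.9857, 'fy': 399.9857, 'cx': 275.9056, 'cy': 210.2122, 'k1': -0.0597, 'R': [[-0.999, -0.0458, -0.0011], [-0.0221, 0.5024, -0.8643], [0.0401, -0.8634, -0.5029]], 't': [0.5271, 0.1237, 1.3093]} [0.477 1.092 0.766]
top {'fx': 483.559, 'fy': 483.559, 'cx': 272.3659, 'cy': 209.6419, 'k1': -0.0462, 'R': [[0.0113, -0.9999, 0.0083], [-0.9943, -0.0122, -0.1058], [0.1059, -0.0071, -0.9944]], 't': [-0.0298, 0.5097, 1.5258]} [ 0.346 -0.013  1.571]
{'time_s': 0.1, 'qpos': array([-1.24460866e+00,  3.00378122e-01,  1.52149230e+00, -3.19534450e-05,
        1.32065543e+00, -6.65953236e-02]), 'joint_vel': array([ 0.00054919, -0.00021375, -0.00133787, -0.00088235, -0.00076107,
        0.00086558]), 'tau': array([ 6.58025729e-04, -5.32650483e+01, -3.53287375e+01,  7.09647057e-02,
        2.34569359e-02, -6.39687300e-05]), 'ee_pos': array([ 0.2104493 , -0.50793659,  0.22697487]), 'eef_rot': array([-3.14065947e+00, -3.12175520e-05,  3.92790903e-01]), 'force': array([ 0.87551312, -0.19012949,  0.13784868]), 'moment': array([-0.0033741 , -0.0220869 ,  0.00268004]), 'grip_width': 0.09416911221635173} 0.022
```

View pics/side0.png

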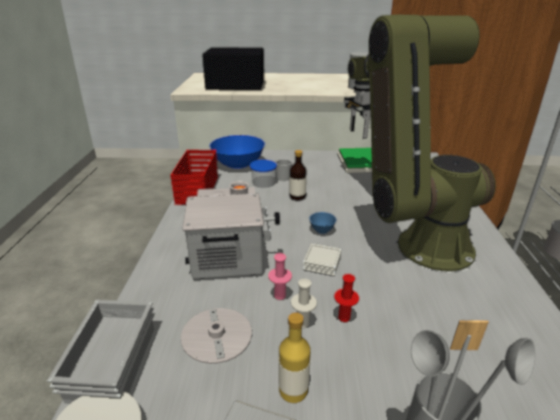

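View pics/top0.png

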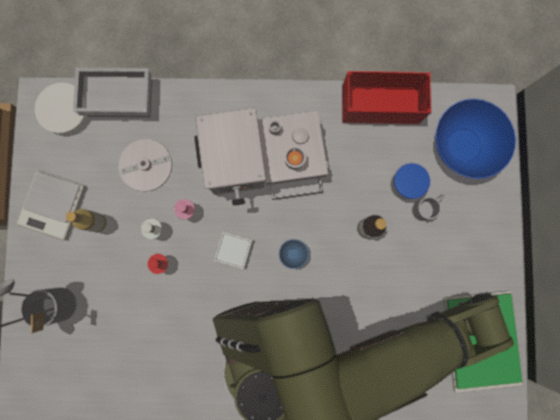

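The side view shows three pusher shapes: pink (280,277), white (304,303) and red (347,298). In the top view they are at (185,210), (151,229) and (158,264). The white one fits the description. The knob is at top (239,201), the tube with its orange stub at (295,158), and the soy bottle at (374,226). I'll enlarge these to confirm.

```bash
python3 - <<'E'
import cv2,numpy as np
t=cv2.imread("pics/top0.png");s=cv2.imread("pics/side0.png")
def c(im,x0,y0,w,h,k): return cv2.resize(im[y0:y0+h,x0:x0+w],None,fx=k,fy=k,interpolation=cv2.INTER_CUBIC)
cv2.imwrite("pics/c1.png",c(t,185,95,160,120,5))
cv2.imwrite("pics/c2.png",c(t,120,180,100,75,8))
cv2.imwrite("pics/c3.png",c(s,170,170,160,120,5))
cv2.imwrite("pics/c4.png",c(s,260,250,100,75,8))
E
```

```text
(no output)
```

View pics/c1.png

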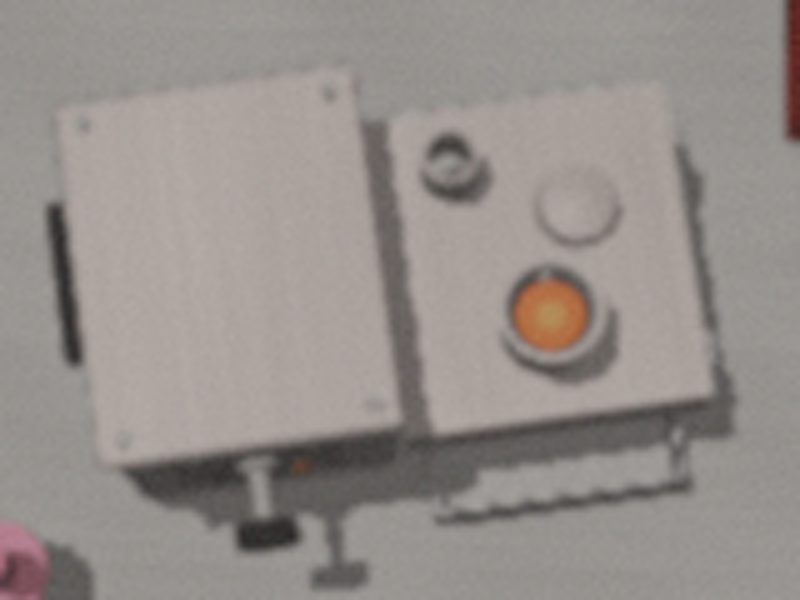

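View pics/c2.png

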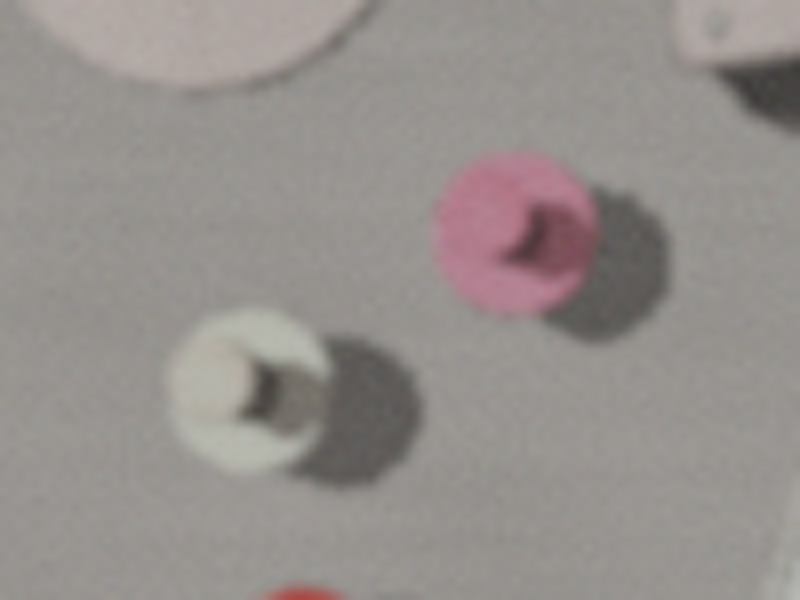

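View pics/c3.png

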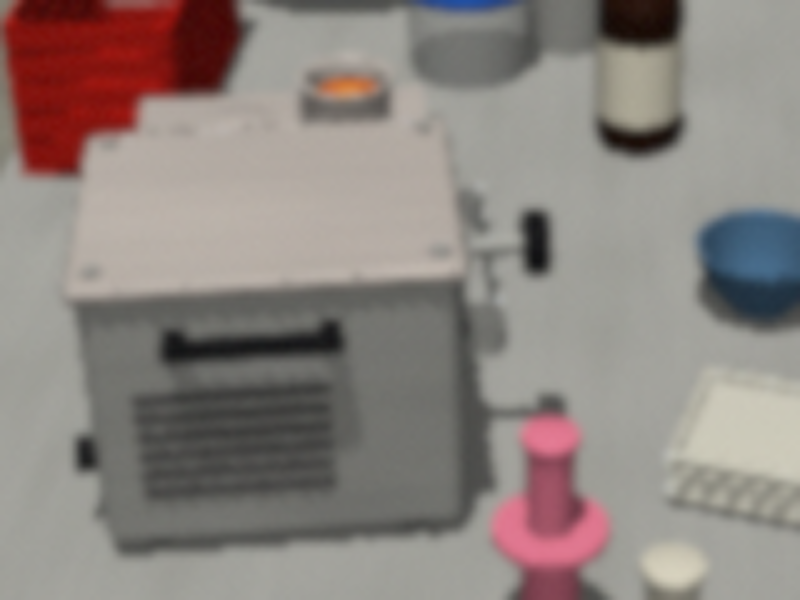

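View pics/c4.png

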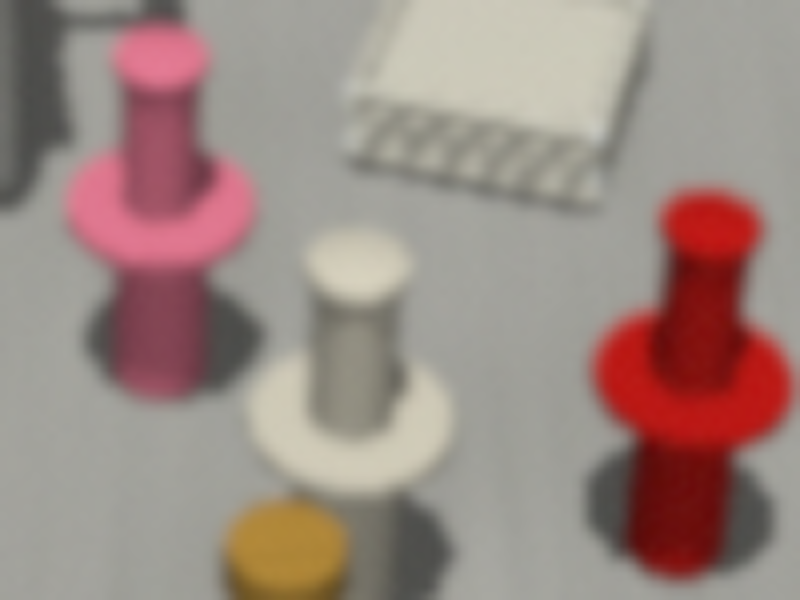

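White is confirmed by colour: it sits between pink (nearer the machine) and red. Next I fit the machine pose and the pusher position.

```bash
cat > h.py <<'E'
import numpy as np
from station import ctrl
from scipy.optimize import least_squares
M={n:{k:np.array(v) for k,v in ctrl.camera_model(n).items()} for n in("side","top")}
def proj(n,X):
    m=M[n];c=np.atleast_2d(X)@m["R"].T+m["t"];s=c[:,:2]/c[:,2:]
    s=s*(1+m["k1"]*(s**2).sum(1,keepdims=True))
    return s*[m["fx"],m["fy"]]+[m["cx"],m["cy"]]
def tri(obs,z=None): # obs: list (cam,pix[,offset z])
    f=lambda X:np.concatenate([(proj(n,np.r_[X[:2],zz])-p).ravel() for n,p,zz in obs])
    r=least_squares(f,[.5,0.]);return r.x,r.fun
E
python3 - <<'E'
from h import *
cr=lambda p,x,y,k:(np.array(p)+.5)/k-.5+[x,y]
T=lambda p:cr(p,185,95,5);S=lambda p:cr(p,170,170,5)
L=[("top",T((57,107)),(115,175,192)),("top",T((352,70)),(115,-5,192)),("top",T((402,428)),(-105,-5,192)),("top",T((105,466)),(-105,175,192)),
("top",T((665,85)),(100,-195,117)),("top",T((715,398)),(-100,-195,117)),("top",T((430,437)),(-100,-5,117)),("top",T((554,315)),(-45,-100,175)),
("side",S((463,275)),(-105,175,192)),("side",S((68,297)),(115,175,192)),("side",S((347,88)),(-45,-100,175)),("side",S((549,240)),(-159,85,150))]
def w(q,p):
    p=np.array(p)/1000;c,s=np.cos(q[2]),np.sin(q[2]);return np.array([q[0]+c*p[0]-s*p[1],q[1]+s*p[0]+c*p[1],p[2]])
f=lambda q:np.concatenate([proj(n,w(q,p))[0]-u for n,u,p in L])
r=least_squares(f,[.6,0,0],loss="soft_l1");print(r.x);print(f(r.x).reshape(-1,2).round(1).tolist())
for p in [(-45,-100,175),(-159,85,150),(-128,85,150)]: print(p,w(r.x,p).round(4))
B=lambda p:cr(p,120,180,8);C=lambda p:cr(p,260,250,8)
print(tri([("top",B((215,382)),.142),("top",B((248,390)),.078),("side",C((358,262)),.142),("side",C((350,415)),.078)]))
print(tri([L[7][:2]+(.175,),L[10][:2]+(.175,)]))
print(tri([("top",np.array((374,226.)),.1)]),tri([("top",np.array((185,210.)),.11)]),tri([("top",np.array((158,264.)),.11)]))
print(tri([("top",np.array((293,254.)),.04)]),tri([("top",np.array((234,250.)),.039)]),tri([("top",np.array((75,215)),.22)]))
E
```

```text
[0.6809807  0.01743413 0.15067065]
[[-1.1, -0.8], [0.7, -1.6], [1.0, -0.1], [-1.5, 0.8], [0.1, -0.4], [-0.1, -0.0], [-4.7, 0.6], [-0.2, -0.8], [2.1, -2.1], [-1.0, -1.9], [0.7, -3.0], [0.8, -0.0]]
(-45, -100, 175) [ 0.6515 -0.0882  0.175 ]
(-159, 85, 150) [0.511  0.0776 0.15  ]
(-128, 85, 150) [0.5417 0.0823 0.15  ]
(array([0.44265291, 0.353298  ]), array([-1.19518772, -0.72284739, -0.10304942, -0.25413109,  0.3700589 ,
       -1.25841513,  0.42290518, -0.3480611 ]))
(array([ 0.65090948, -0.08542672]), array([-1.12882739, -0.65406129,  0.76795158, -2.6461615 ]))
(array([ 0.45571195, -0.33494656]), array([0., 0.])) (array([0.49685436, 0.24224489]), array([2.84217094e-14, 2.84217094e-14])) (array([0.3326314 , 0.31877242]), array([-6.53699317e-13,  2.27373675e-13]))
(array([ 0.36864257, -0.09045974]), array([1.13686838e-13, 0.00000000e+00])) (array([0.37908559, 0.09598665]), array([-5.68434189e-14,  1.13686838e-13])) (array([0.46748575, 0.53383471]), array([-8.52651283e-14,  0.00000000e+00]))
```

```bash
cat >> h.py <<'E'
from scipy.spatial.transform import Rotation as Ro
def to(target,yaw=None):
    o=ctrl.get_obs();R=Ro.from_euler("xyz",o["eef_rot"]).as_matrix()
    print("t",round(o["time_s"],2),"tcp",o["ee_pos"].round(4),"rpy",o["eef_rot"].round(3),"shift mm",(R.T@(np.array(target)-o["ee_pos"])*1000).round(1),"F",o["force"].round(1),"w",round(o["grip_width"]*1000,1))
E
python3 -m creep '{"xyz":[[0,0,-20],[0,0,-20]],"spin":[0.121,0.121]}' 94 20; python3 -c "
from h import *
to([.4427,.3533,.26])"
```

```text
time_s: 0.35
ee_pos: [0.2105, -0.5079, 0.2675]
eef_rot: [-3.14, 0.0, 0.147]
force: [0.6, 0.1, 0.8]
grip_width: 0.0941
t 0.35 tcp [ 0.2105 -0.5079  0.2675] rpy [-3.14   0.     0.147] shift mm [ 355.7 -818.     8.4] F [0.6 0.1 0.8] w 94.1
```

```bash
python3 -m creep '{"xyz":[[24,-52,0],[24,-52,0],[24,-52,0],[24,-52,0],[24,-52,0]],"spin":[0,0,0,0,0]}'; python3 -m creep '{"xyz":[[24,-52,0],[24,-52,0],[24,-52,0],[24,-52,0],[24,-52,0]],"spin":[0,0,0,0,0]}';python3 -m creep '{"xyz":[[24,-52,0],[24,-52,0],[24,-52,0],[20,-52,0],[0,0,0]],"spin":[0,0,0,0,0]}'; python3 -c "
from h import *
to([.4427,.3533,.26])"
```

```text
time_s: 0.98
ee_pos: [0.2901, -0.2312, 0.2673]
eef_rot: [-3.142, -0.0, 0.15]
force: [0.7, -0.7, -0.3]
grip_width: 0.0941
time_s: 1.6
ee_pos: [0.3697, 0.044, 0.2675]
eef_rot: [3.141, -0.0, 0.151]
force: [1.0, -0.5, 0.8]
grip_width: 0.0935
time_s: 2.22
ee_pos: [0.4292, 0.2639, 0.2663]
eef_rot: [3.141, 0.002, 0.154]
force: [-0.2, -0.7, -0.9]
grip_width: 0.0941
t 2.23 tcp [0.4292 0.2639 0.2663] rpy [3.141e+00 2.000e-03 1.540e-01] shift mm [ 27.1 -86.2   6.2] F [-0.2 -0.7 -0.9] w 94.1
```

```bash
python3 -m creep '{"xyz":[[13,-43,0],[14,-43,0],[0,0,0],[0,0,0]],"spin":[0,0,0.0,0]}'; python3 - <<'E'
from h import *
import cv2
to([.4427,.3533,.109])
t=ctrl.camera("top")[:,:,::-1];s=ctrl.camera("side")[:,:,::-1]
a=cv2.resize(t[170:270,100:233],(400,300),interpolation=2);b=cv2.resize(s[210:360,220:420],(400,300),interpolation=2)
cv2.imwrite("pics/p1.png",np.hstack([a,b]))
E
```

```text
time_s: 2.72
ee_pos: [0.4431, 0.3495, 0.2673]
eef_rot: [3.141, 0.0, 0.15]
force: [-0.6, -0.7, -1.1]
grip_width: 0.0941
t 2.73 tcp [0.4431 0.3495 0.2673] rpy [3.141 0.    0.15 ] shift mm [  0.2  -3.9 158.3] F [-0.6 -0.7 -1.1] w 94.1
```

View pics/p1.png

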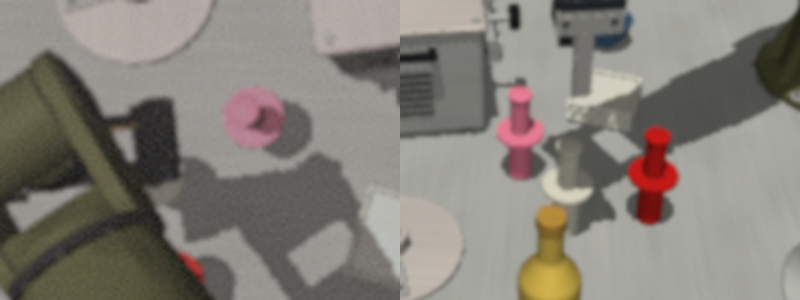

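The fingers straddle the white pusher, in line with its axis (side crop 568,190). I'm descending to grasp.

```bash
python3 -m creep '{"xyz":[[0,-4,40],[0,0,40],[0,0,40],[0,0,37],[0,0,0]],"spin":[0,0,0,0,0]}'; python3 -m creep '{"xyz":[[0,0,0],[0,0,0],[0,0,0],[0,0,0],[0,0,0]],"spin":[0,0,0,0,0]}' 10 30;python3 -m creep '{"xyz":[[0,0,0],[0,0,0],[0,0,0]],"spin":[0,0,0]}';  python3 -c "
from h import *
to([.6515,-.088,.34])"
```

```text
time_s: 3.45
ee_pos: [0.4418, 0.3531, 0.1088]
eef_rot: [3.14, 0.004, 0.15]
force: [-0.7, 0.6, 0.9]
grip_width: 0.0943
time_s: 4.08
ee_pos: [0.4426, 0.3546, 0.1106]
eef_rot: [-3.141, -0.0, 0.151]
force: [0.1, 0.5, -0.5]
grip_width: 0.0477
time_s: 4.45
ee_pos: [0.4426, 0.3545, 0.1105]
eef_rot: [3.142, 0.0, 0.151]
force: [-0.3, 0.5, 0.3]
grip_width: 0.0303
t 4.45 tcp [0.4426 0.3545 0.1105] rpy [3.142 0.    0.151] shift mm [ 140.1  468.9 -229.5] F [-0.3  0.5  0.3] w 30.3
```

```bash
python3 -m creep '{"xyz":[[0,0,0],[0,0,0],[0,0,0],[0,0,0]],"spin":[0,0,0,0]}'; python3 -m creep '{"xyz":[[0,0,-15],[0,0,-25],[0,0,-40],[0,0,-50],[0,0,-50]],"spin":[0,0,0,0,0]}';python3 -m creep '{"xyz":[[0,0,-50],[0,0,0],[0,0,0]],"spin":[0,0,0]}';  python3 - <<'E'
from h import *
import cv2
to([.6515,-.088,.34])
s=ctrl.camera("side")[:,:,::-1]
cv2.imwrite("pics/p2.png",cv2.resize(s[150:360,180:460],None,fx=2.8,fy=2.8,interpolation=2))
E
```

```text
time_s: 4.95
ee_pos: [0.4425, 0.3545, 0.1104]
eef_rot: [-3.142, 0.0, 0.151]
force: [-0.7, -0.4, -0.2]
grip_width: 0.03
time_s: 5.58
ee_pos: [0.4422, 0.3543, 0.293]
eef_rot: [-3.141, -0.0, 0.151]
force: [0.6, 0.0, -2.1]
grip_width: 0.0303
time_s: 5.95
ee_pos: [0.4422, 0.3543, 0.3396]
eef_rot: [3.141, 0.001, 0.151]
force: [-0.0, 0.2, -2.3]
grip_width: 0.0306
t 5.95 tcp [0.4422 0.3543 0.3396] rpy [3.141e+00 1.000e-03 1.510e-01] shift mm [ 1.404e+02  4.688e+02 -3.000e-01] F [-0.   0.2 -2.3] w 30.6
```

View pics/p2.png

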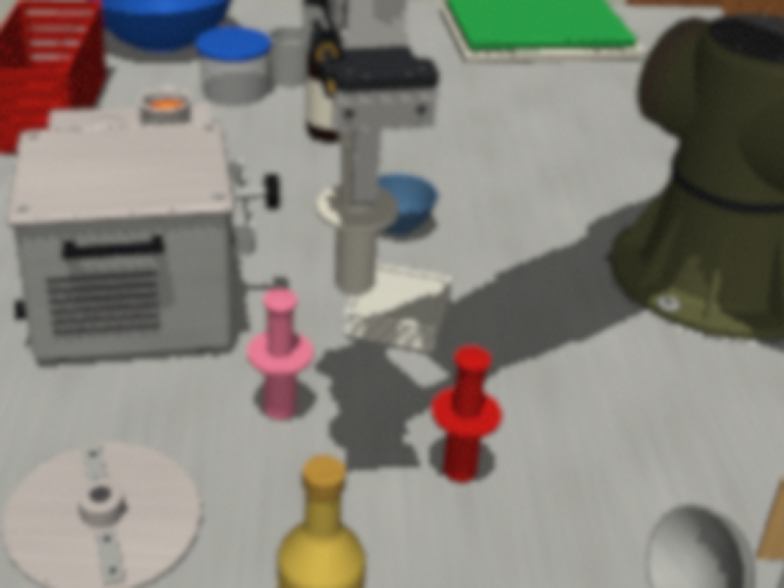

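```bash
python3 - <<'E'
from h import *
import cv2
for z in (.300,.307,.314): print(proj("side",[.4422,.3543,z]),proj("side",[.4422,.3543,z-.078]))
s=cv2.imread("pics/p2.png")
s2=ctrl.camera("side")[:,:,::-1]
cv2.imwrite("pics/p3.png",cv2.resize(s2[185:270,270:350],None,fx=7,fy=7,interpolation=2))
E
```

```text
[[307.50005719 225.22373751]] [[306.15702658 254.1869464 ]]
[[307.62558432 222.494064  ]] [[306.27349451 251.69254705]]
[[307.75196161 219.74193489]] [[306.3907446  249.17811156]]
```

View pics/p3.png

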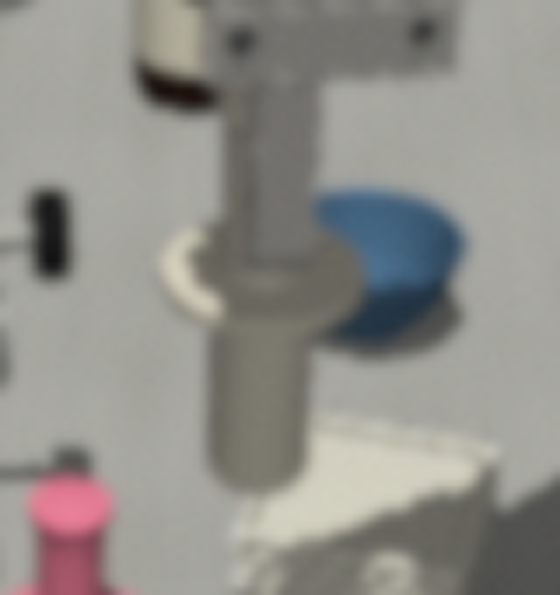

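The pusher is held upright, with its flange at z≈0.305 as expected. Next I move over the tube.

```bash
python3 -m creep '{"xyz":[[14,47,0],[14,47,0],[14,47,0],[14,47,0],[14,47,0]],"spin":[0,0,0,0,0]}'; python3 -m creep '{"xyz":[[14,47,0],[14,47,0],[14,47,0],[14,47,0],[13,46,0]],"spin":[0,0,0,0,0]}';python3 -m creep '{"xyz":[[0,0,0],[0,0,0],[0,0,0]],"spin":[0,0,0]}';  python3 - <<'E'
from h import *
import cv2
to([.6510,-.088,.30])
s=ctrl.camera("side")[:,:,::-1]
a=cv2.resize(s[130:230,185:285],(400,400),interpolation=2)
s=ctrl.camera("top")[:,:,::-1]
b=cv2.resize(s[100:200,240:340],(400,400),interpolation=2)
cv2.imwrite("pics/p4.png",np.hstack([a,b]))
E
```

```text
time_s: 6.68
ee_pos: [0.5473, 0.1311, 0.3392]
eef_rot: [3.142, 0.002, 0.151]
force: [0.3, -0.2, -3.3]
grip_width: 0.0302
time_s: 7.3
ee_pos: [0.6508, -0.0898, 0.3389]
eef_rot: [-3.141, 0.002, 0.151]
force: [0.9, 0.4, -2.3]
grip_width: 0.03
time_s: 7.68
ee_pos: [0.6502, -0.0872, 0.3404]
eef_rot: [-3.141, 0.0, 0.152]
force: [0.8, 0.6, -2.6]
grip_width: 0.0303
t 7.67 tcp [ 0.6502 -0.0872  0.3404] rpy [-3.141  0.     0.152] shift mm [ 0.6  1.  40.4] F [ 0.8  0.6 -2.6] w 30.3
```

View pics/p4.png

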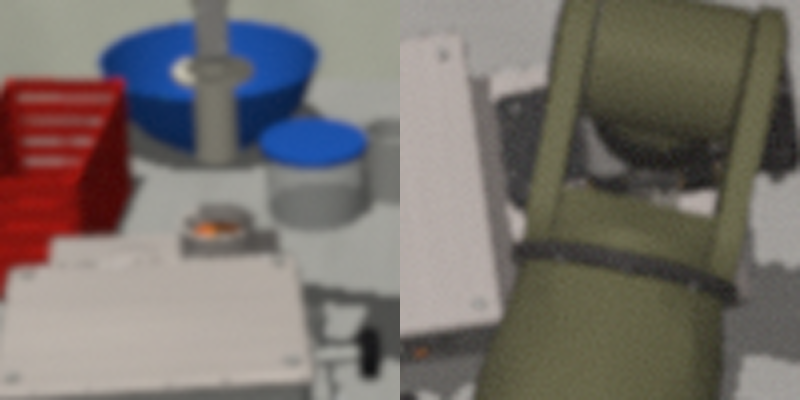

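```bash
python3 - <<'E'
from h import *
import cv2
s=ctrl.camera("side")[:,:,::-1]
cv2.imwrite("pics/p5.png",cv2.resize(s[145:205,205:275],None,fx=10,fy=10,interpolation=2))
o=ctrl.get_obs()["ee_pos"]
P=lambda X:((proj("side",X)[0]-[205,145]+.5)*10-.5).round(0)
print("foot",P(o-[0,0,.1105]),"flange",P(o-[0,0,.0325]),"rim below tcp",P([o[0],o[1],.175]),"rim fit",P([.6515,-.0882,.175]), "rim+x5",P([.6565,-.0882,.175]),"rim+y5",P([.6515,-.0832,.175]))
E
```

```text
foot [347. 245.] flange [336.  18.] rim below tcp [355. 397.] rim fit [351. 396.] rim+x5 [336. 396.] rim+y5 [350. 403.]
```

View pics/p5.png

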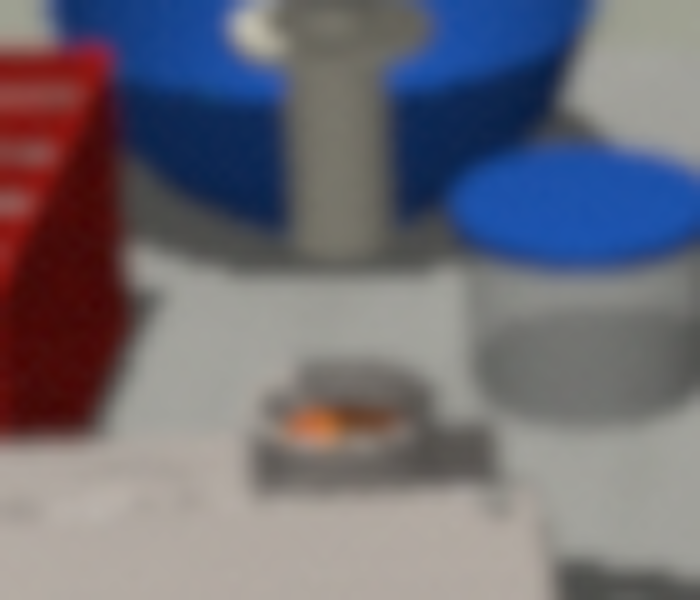

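```bash
python3 -m creep '{"xyz":[[1,1,20],[0,0,20],[0,0,0],[0,0,0]],"spin":[0,0,0,0]}';  python3 - <<'E'
from h import *
import cv2
s=ctrl.camera("side")[:,:,::-1]
c=cv2.resize(s[150:210,205:275],None,fx=10,fy=10,interpolation=2)
cv2.imwrite("pics/p6.png",cv2.convertScaleAbs(c,alpha=1.3))
o=ctrl.get_obs()["ee_pos"];print(o)
P=lambda X:((proj("side",X)[0]-[205,150]+.5)*10-.5).round(0)
print("foot",P(o-[0,0,.1105]),"flange",P(o-[0,0,.0325]),"rim below tcp",P([o[0],o[1],.175]))
E
```

```text
time_s: 8.32
ee_pos: [0.6517, -0.0889, 0.3016]
eef_rot: [3.141, -0.001, 0.151]
force: [0.6, 0.5, -2.3]
grip_width: 0.0299
[ 0.65179979 -0.0889944   0.30179339]
foot [349. 301.] flange [337.  81.] rim below tcp [351. 345.]
```

View pics/p6.png

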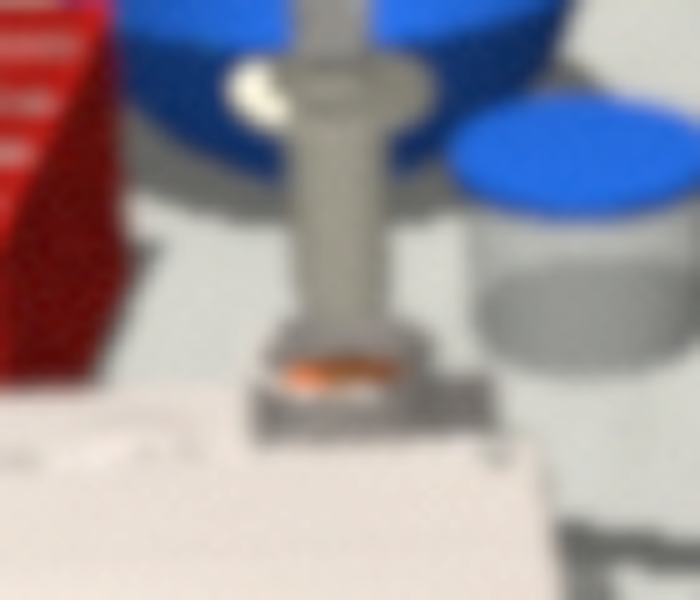

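Flange and rim show the same image offset from prediction, so x is aligned. y needs about +1.5 mm, so I'm inserting with that correction.

```bash
python3 -m creep '{"xyz":[[0,-1.5,8],[0,0,6],[0,0,5],[0,0,0]],"spin":[0,0,0,0]}';python3 -m creep '{"xyz":[[0,0,4],[0,0,4],[0,0,0]],"spin":[0,0,0]}' - 50
```

```text
time_s: 8.88
ee_pos: [0.6513, -0.0876, 0.2809]
eef_rot: [-3.141, 0.001, 0.151]
force: [0.5, 0.6, -2.1]
grip_width: 0.0301
time_s: 9.25
ee_pos: [0.6513, -0.0876, 0.2733]
eef_rot: [-3.142, 0.0, 0.151]
force: [-0.2, 0.2, -2.7]
grip_width: 0.0297
```

```bash
python3 -m creep '{"xyz":[[0,0,4],[0,0,4],[0,0,4],[0,0,0]],"spin":[0,0,0,0]}';python3 -m creep '{"xyz":[[0,0,5],[0,0,5],[0,0,0]],"spin":[0,0,0]}'; python3 -m creep '{"xyz":[[0,0,5],[0,0,5],[0,0,0]],"spin":[0,0,0]}'
```

```text
time_s: 9.75
ee_pos: [0.6515, -0.0876, 0.2621]
eef_rot: [3.141, -0.001, 0.151]
force: [-1.1, -0.5, 2.9]
grip_width: 0.0296
time_s: 10.12
ee_pos: [0.6514, -0.0876, 0.2517]
eef_rot: [3.141, -0.001, 0.151]
force: [0.1, 1.0, 1.0]
grip_width: 0.0294
time_s: 10.5
ee_pos: [0.6514, -0.0876, 0.2415]
eef_rot: [3.141, -0.0, 0.151]
force: [0.4, 1.2, 1.4]
grip_width: 0.0295
```

```bash
python3 -m creep '{"xyz":[[0,0,5],[0,0,5],[0,0,0]],"spin":[0,0,0]}';python3 -m creep '{"xyz":[[0,0,5],[0,0,5],[0,0,0]],"spin":[0,0,0]}'; python3 -m creep '{"xyz":[[0,0,3],[0,0,2],[0,0,0]],"spin":[0,0,0]}'
```

```text
time_s: 10.88
ee_pos: [0.6513, -0.0876, 0.2311]
eef_rot: [-3.141, 0.0, 0.151]
force: [0.7, -0.6, -1.1]
grip_width: 0.0297
time_s: 11.25
ee_pos: [0.6511, -0.0876, 0.2204]
eef_rot: [-3.141, 0.002, 0.151]
force: [0.2, 0.6, -2.3]
grip_width: 0.0298
time_s: 11.62
ee_pos: [0.6513, -0.0876, 0.2163]
eef_rot: [-3.142, 0.0, 0.151]
force: [-0.6, -0.7, -1.7]
grip_width: 0.0296
```

```bash
python3 -m creep '{"xyz":[[0,0,1.5],[0,0,0]],"spin":[0,0]}';python3 -m creep '{"xyz":[[0,0,1.5],[0,0,0]],"spin":[0,0]}'; python3 -m creep '{"xyz":[[0,0,1],[0,0,0]],"spin":[0,0]}'; python3 - <<'E'
from h import *
import cv2
to([0.65,-.088,.32])
s=ctrl.camera("side")[:,:,::-1];t=ctrl.camera("top")[:,:,::-1]
a=cv2.resize(s[140:240,180:280],(400,400),interpolation=2);b=cv2.resize(t[100:220,230:350],(400,400),interpolation=2)
cv2.imwrite("pics/p7.png",np.hstack([a,b]))
E
```

```text
time_s: 11.88
ee_pos: [0.6513, -0.0876, 0.2149]
eef_rot: [-3.142, 0.0, 0.151]
force: [0.3, 1.1, -2.1]
grip_width: 0.0298
time_s: 12.12
ee_pos: [0.6515, -0.0877, 0.2137]
eef_rot: [3.141, -0.001, 0.151]
force: [1.2, -0.8, -0.7]
grip_width: 0.0295
time_s: 12.38
ee_pos: [0.6517, -0.0878, 0.2135]
eef_rot: [3.141, -0.002, 0.151]
force: [0.3, -0.3, 4.5]
grip_width: 0.0294
t 12.38 tcp [ 0.6517 -0.0878  0.2135] rpy [ 3.141e+00 -2.000e-03  1.510e-01] shift mm [  -1.5    0.  -106.5] F [ 0.3 -0.3  4.5] w 29.4
```

View pics/p7.png

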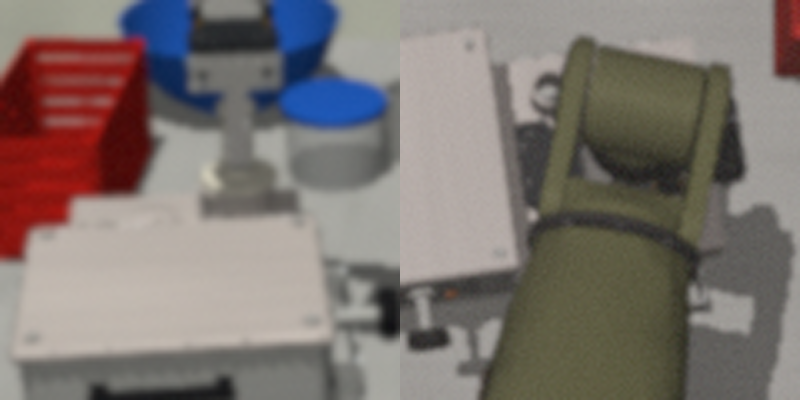

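The flange touches the rim at exactly the expected height (side crop 237,180). I'm releasing and rising.

```bash
python3 -m creep '{"xyz":[[0,0,0],[0,0,0],[0,0,0],[0,0,0],[0,0,0]],"spin":[0,0,0,0,0]}' 70; python3 -m creep '{"xyz":[[0,0,-10],[0,0,-20],[0,0,-30],[0,0,-40],[0,0,-20]],"spin":[0,0,0,0,0]}'; python3 -c "
from h import *
to([.5417,.0823,.32])"
```

```text
time_s: 13.1
ee_pos: [0.6513, -0.0876, 0.2124]
eef_rot: [-3.142, 0.0, 0.151]
force: [1.0, -0.9, -0.0]
grip_width: 0.0692
time_s: 13.72
ee_pos: [0.6515, -0.0876, 0.3358]
eef_rot: [3.14, -0.003, 0.151]
force: [0.4, 0.3, 0.2]
grip_width: 0.0702
t 13.72 tcp [ 0.6515 -0.0876  0.3358] rpy [ 3.14e+00 -3.00e-03  1.51e-01] shift mm [ -83.1 -184.5   15.3] F [0.4 0.3 0.2] w 70.2
```

```bash
python3 -m creep '{"xyz":[[-20,-46,0],[-20,-46,0],[-20,-46,0],[-23,-46,0],[0,0,0]],"spin":[0,0,0,0,0]}'; python3 - <<'E'
from h import *
import cv2
to([.5417,.0823,.157])
s=ctrl.camera("side")[:,:,::-1];t=ctrl.camera("top")[:,:,::-1]
a=cv2.resize(s[140:260,180:300],(400,400),interpolation=2);b=cv2.resize(t[100:220,230:350],(400,400),interpolation=2)
cv2.imwrite("pics/p8.png",np.hstack([a,b]))
E
```

```text
time_s: 14.35
ee_pos: [0.5404, 0.084, 0.3341]
eef_rot: [-3.141, -0.002, 0.154]
force: [-1.0, -0.1, 0.4]
grip_width: 0.07
t 14.35 tcp [0.5404 0.084  0.3341] rpy [-3.141e+00 -2.000e-03  1.540e-01] shift mm [  0.6   1.9 177.1] F [-1.  -0.1  0.4] w 70.0
```

View pics/p8.png

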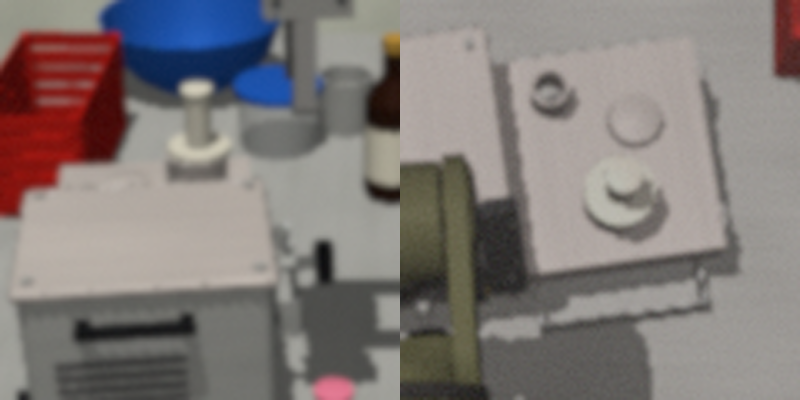

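The pusher stands upright in the tube: button at crop (197,90) side and (627,180) top. Next I descend to just above the knob rod to check alignment.

```bash
python3 -m creep '{"xyz":[[0,0,40],[0,0,40],[0,0,40],[0,0,10],[0,0,0]],"spin":[0,0,0,0,0]}' 60; python3 - <<'E'
from h import *
import cv2
to([.5417,.0823,.157])
s=ctrl.camera("side")[:,:,::-1]
cv2.imwrite("pics/p9.png",cv2.resize(s[170:240,240:310],None,fx=8,fy=8,interpolation=2))
P=lambda n,X:((proj(n,X)[0]-[240,170]+.5)*8-.5).round(0)
o=ctrl.get_obs()["ee_pos"]
print(P("side",[.5417,.0823,.15]),P("side",[.511,.0776,.15]),P("side",o-[0,0,.022]))
print(((proj("top",[.5417,.0823,.156])[0]-[185,95]+.5)*5-.5))
E
```

```text
time_s: 15.08
ee_pos: [0.5422, 0.0813, 0.203]
eef_rot: [3.142, -0.0, 0.15]
force: [0.2, -0.5, -0.2]
grip_width: 0.0601
t 15.07 tcp [0.5422 0.0813 0.203 ] rpy [ 3.142 -0.     0.15 ] shift mm [-0.4 -1.1 46. ] F [ 0.2 -0.5 -0.2] w 60.1
[242. 389.] [325. 384.] [239. 313.]
[261.57490745 496.5967254 ]
```

View pics/p9.png

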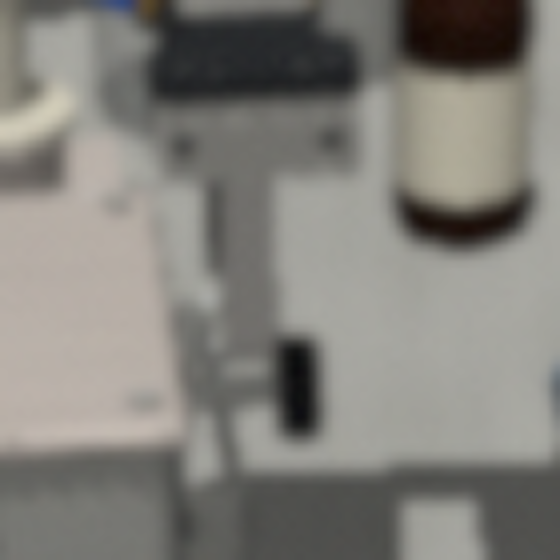

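Top and side views agree with the prediction for rod and knob: the fingers sit in the gap behind the head (head at crop 277–320, finger 222–275). Descending and gripping the rod.

```bash
python3 -m creep '{"xyz":[[0,-1,16],[0,0,16],[0,0,16],[0,0,0]],"spin":[0,0,0,0]}';python3 -m creep '{"xyz":[[0,0,0],[0,0,0],[0,0,0],[0,0,0],[0,0,0]],"spin":[0,0,0,0,0]}' 4 50; python3 -m creep '{"xyz":[[0,0,0],[0,0,0],[0,0,0],[0,0,0],[0,0,0]],"spin":[0,0,0,0,0]}'
```

```text
time_s: 15.62
ee_pos: [0.5409, 0.0828, 0.1529]
eef_rot: [-3.141, 0.003, 0.151]
force: [-0.3, -0.0, -0.5]
grip_width: 0.0599
time_s: 16.25
ee_pos: [0.5415, 0.0828, 0.1545]
eef_rot: [-3.142, -0.0, 0.151]
force: [-0.3, 1.0, 0.0]
grip_width: 0.0134
time_s: 16.88
ee_pos: [0.5414, 0.0833, 0.1545]
eef_rot: [-3.141, -0.0, 0.151]
force: [-1.0, 6.1, 1.1]
grip_width: 0.0103
```

```bash
python3 -m creep '{"xyz":[[-2,0,0],[-2,0,0],[0,0,0]],"spin":[0,0,0]}'; python3 -m creep '{"xyz":[[-3,0,0],[-3,0,0],[0,0,0]],"spin":[0,0,0]}';python3 -m creep '{"xyz":[[-3,0,0],[-2,0,0],[0,0,0]],"spin":[0,0,0]}'; python3 - <<'E'
from h import *
import cv2
to([.5417,.0823,.157])
s=ctrl.camera("side")[:,:,::-1]
cv2.imwrite("pics/p10.png",cv2.resize(s[170:240,240:310],None,fx=8,fy=8,interpolation=2))
E
```

```text
time_s: 17.25
ee_pos: [0.5377, 0.0827, 0.1545]
eef_rot: [-3.141, -0.001, 0.151]
force: [2.2, 5.9, -0.7]
grip_width: 0.0109
time_s: 17.62
ee_pos: [0.5311, 0.0817, 0.1545]
eef_rot: [-3.141, 0.001, 0.151]
force: [-5.3, 4.3, 2.7]
grip_width: 0.0111
time_s: 18.0
ee_pos: [0.5274, 0.0811, 0.1546]
eef_rot: [-3.141, -0.003, 0.151]
force: [7.8, 7.3, -3.9]
grip_width: 0.0108
t 18.0 tcp [0.5274 0.0811 0.1546] rpy [-3.141e+00 -3.000e-03  1.510e-01] shift mm [14.3  0.9 -2.4] F [ 7.8  7.3 -3.9] w 10.8
```

View pics/p10.png

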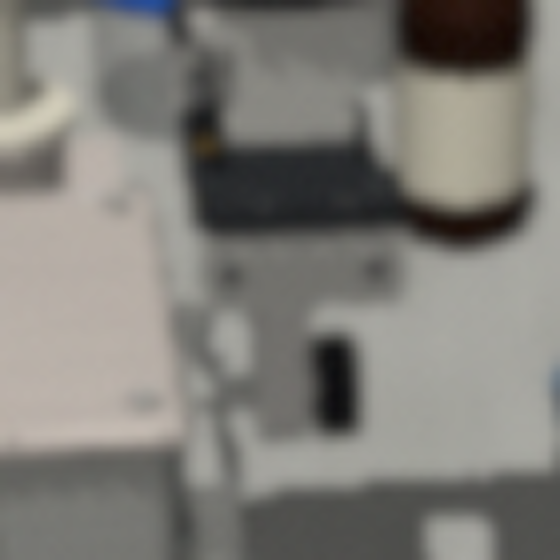

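The head front moved from 320 to 357 px, about 14 mm, so the knob is out at its detent. I'll dwell and then push it home.

```bash
python3 -m creep '{"xyz":[[0,0,0],[0,0,0],[0,0,0],[0,0,0]],"spin":[0,0,0,0]}'; python3 -m creep '{"xyz":[[3,0,0],[3,0,0],[3,0,0],[3,0,0],[0,0,0]],"spin":[0,0,0,0,0]}';python3 -m creep '{"xyz":[[2,0,0],[1.5,0,0],[0,0,0],[0,0,0]],"spin":[0,0,0,0]}'; python3 - <<'E'
from h import *
import cv2
to([.5417,.0823,.157])
s=ctrl.camera("side")[:,:,::-1]
cv2.imwrite("pics/p11.png",cv2.resize(s[170:240,240:310],None,fx=8,fy=8,interpolation=2))
E
```

```text
time_s: 18.55
ee_pos: [0.5274, 0.0811, 0.1546]
eef_rot: [-3.141, -0.002, 0.151]
force: [6.7, 6.0, -4.3]
grip_width: 0.0112
time_s: 19.18
ee_pos: [0.5391, 0.0829, 0.1545]
eef_rot: [-3.141, -0.002, 0.151]
force: [3.4, 6.6, -1.2]
grip_width: 0.0108
time_s: 19.68
ee_pos: [0.5415, 0.0833, 0.1545]
eef_rot: [-3.141, 0.001, 0.151]
force: [-5.5, 4.9, 3.0]
grip_width: 0.0109
t 19.68 tcp [0.5415 0.0833 0.1545] rpy [-3.141e+00  1.000e-03  1.510e-01] shift mm [ 0.   1.  -2.5] F [-5.5  4.9  3. ] w 10.9
```

View pics/p11.png

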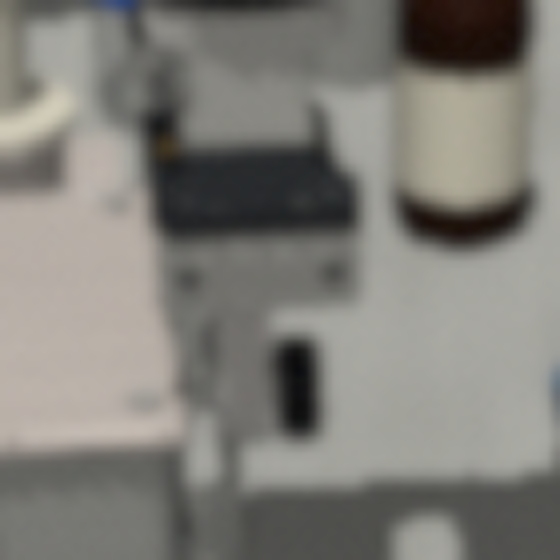

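The head is back at 275–318, and force against the stop is 5.5 N. Now I release, rise, move away and verify everything.

```bash
python3 -m creep '{"xyz":[[0,0,0],[0,0,0],[0,0,0],[0,0,0]],"spin":[0,0,0,0]}' 60; python3 -m creep '{"xyz":[[0,0,-15],[0,0,-30],[0,0,-45],[0,0,-50],[0,0,0]],"spin":[0,0,0,0,0]}';python3 -m creep '{"xyz":[[-30,-30,0],[-40,-40,0],[-40,-40,0],[-30,-40,0],[0,0,0]],"spin":[0,0,0,0,0]}'; python3 - <<'E'
from h import *
import cv2
to([.5417,.0823,.157])
s=ctrl.camera("side")[:,:,::-1];t=ctrl.camera("top")[:,:,::-1]
cv2.imwrite("pics/side_f.png",s);cv2.imwrite("pics/top_f.png",t)
a=cv2.resize(s[150:250,180:300],(480,400),interpolation=2);b=cv2.resize(t[120:220,230:310],(320,400),interpolation=2)
cv2.imwrite("pics/p12.png",np.hstack([a,b]))
E
```

```text
time_s: 20.23
ee_pos: [0.542, 0.0828, 0.1544]
eef_rot: [3.141, -0.0, 0.151]
force: [0.4, 0.6, 0.1]
grip_width: 0.0469
time_s: 20.85
ee_pos: [0.5429, 0.083, 0.2994]
eef_rot: [3.141, -0.008, 0.151]
force: [-1.0, 0.4, -0.5]
grip_width: 0.0598
time_s: 21.48
ee_pos: [0.3793, 0.2116, 0.2948]
eef_rot: [-3.141, -0.001, 0.154]
force: [0.5, 0.6, -0.4]
grip_width: 0.0599
t 21.48 tcp [0.3793 0.2116 0.2948] rpy [-3.141e+00 -1.000e-03  1.540e-01] shift mm [140.6 152.8 137.8] F [ 0.5  0.6 -0.4] w 59.9
```

View pics/p12.png

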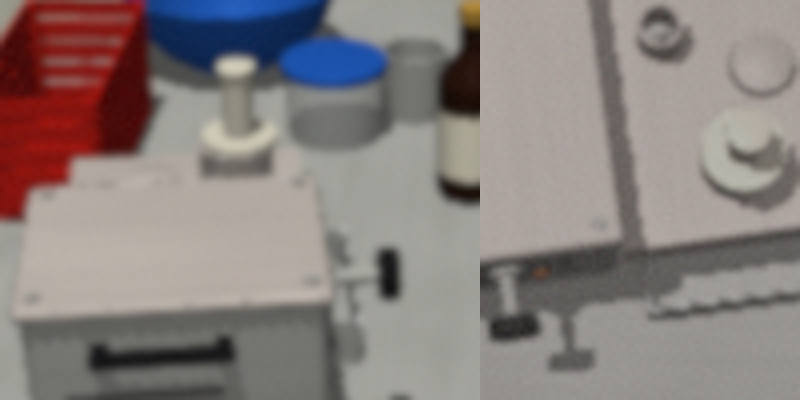

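View pics/top_f.png

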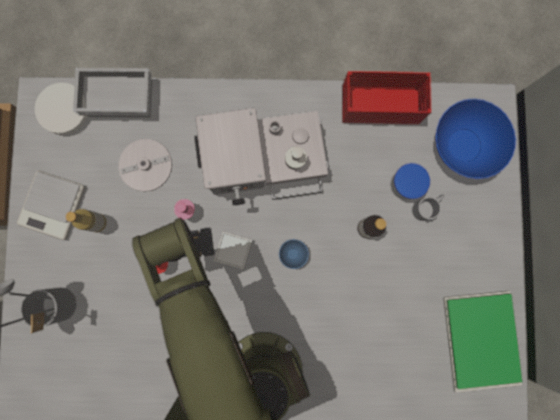

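```bash
python3 - <<'E'
from h import *
import cv2
for n,(x,y,w,h) in {"side":(270,205,16,25),"top":(230,196,16,12)}.items():
    a=cv2.imread(f"pics/{n}0.png",0).astype(np.float32)[y:y+h,x:x+w];b=cv2.imread(f"pics/{n}_f.png",0).astype(np.float32)[y:y+h,x:x+w]
    print(n,cv2.phaseCorrelate(a,b),np.abs(a-b).mean())
ctrl.hand_in()
E
```

```text
side ((0.1282931132848235, 0.7694408123075558), 0.8868623727560043) 0.565
top ((-0.0746347474776794, -0.2354951227398736), 0.9710958153009415) 2.2135417
the job is handed in; nothing more can be done
```

The full sequence ran without a problem, and I handed the job in at about 21.5 s of the 64 s allowed. The one thing I could not see directly is the stub in the pan, because the slicer's head hides it.

- **Stub and pusher:** I pushed the stub down the tube with the white pusher. The extra push force was about 4–5 N, then vanished near the tube's lower end, which is how a stub dropping out would read. I left the pusher parked. Its flange met the rim at the expected height (TCP z 0.2135 m), and both cameras show it upright in the tube.
- **Start knob:** I gripped the knob's rod and pulled it out about 14 mm by the side image. It stayed out for over 0.5 s. I then pushed it home against its stop (about 5.5 N). In the last pictures the knob lies within about a pixel of where it started: 0.1 px along its pull direction in the side view, 0.2 px in the top view.
- **Other things on the counter:** In the final top view, everything that can be seen, including the visible front edge of the pan, is where it was. The arm partly covers the dishes and the red pusher in that view, and I did not measure the individual items.

No check failed. The one disagreement was a steady 1–2 px offset in the side camera, which I allowed for. The gripper's opening also read about 4 mm wide on the 26 mm grip and 1 mm narrow on the 12 mm rod, with no visible effect.

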